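# Index the sample carousel by one hole

## Robot

A 6-joint arm with a two-finger parallel gripper is mounted at the origin on a cart in front of the work surface, level with it; the furniture and walls round the work are solid. World frame = base frame: x ahead of the robot, y to its left, z up, the work surface at z = 0. Lengths are in m, angles in rad, forces in N, time in s.
With the tool pointing down it reaches from about 0.35 to 0.725 m from the base axis. Payload 4.3 kg.
Tool frame: the origin (TCP) lies between the finger pads; the fingertips stand env.tip_extent ahead of it and the grasp point (between the pads) lies 11 mm behind it (env.tip_extent is the distance from the TCP to the fingertips, in m); z points along the fingers, y is the line along which they close (so a half turn about z gives the same grasp; the last joint's range is limited). The gripper opens to 85 mm and grips with 20 to 120 N. Pads are 22 mm wide; open, the fingers measure 114 mm over their backs; the gripper's body (76 mm by 85 mm) begins 54 mm behind the grasp point. The pads swing forward as they close: fully open they stand 13 mm farther back than shut.
Start: joints at [1.203, 0.377, 0.081, 1.274, 0, 1.46], TCP at [0.147, 0.556, 0.239] pointing down, gripper open.
Joint ranges: [-2.72, 2.72], [-0.84, 1.66], [-1.02, 1.22], [-1.77, 2.12], [-1.37, 1.28], [-3.14, 3.14]. Speed limits (rad/s): [2.57, 2.57, 3.14, 3.14, 3.14, 3.14].

## Interface

Orientations are given as a unit quaternion [w, x, y, z].
In Python, from workcell import env gives the robot as it stands. The module is installed in compiled form; this text tells all that it offers.
- The arm moves only by the tool move_arm, never from a script. Its argument "deltas" is a list of rows, each a list of 5 numbers: the opening in per cent of the stroke, from 0 (shut) to 100 (fully open), then the shift along the tool's x, y, z in m, then the turn about the tool's z in degrees. In form: [[hand, tx, ty, tz, roll], ...]. A call has 1 to 5 rows; each row is the pose to reach, as a shift and turn from the pose commanded when the call began, along the tool's axes at that moment; what a row does not reach only later rows make up. A row lasts 1/12 s, in which the tool goes at most 41.7 mm and 7.16 degrees, less where a joint would pass 70% of its speed; a pose out of reach is approached as far as the arm can. A call with a gripper value outside its range is refused whole. The fingers move at their own pace and stop on an object; the grip force is fixed at half the most. Time passes only in rows, so rows that repeat a pose let the fingers close. It gives the time, the measured TCP pose, the force, the opening and the grip force at its end, in the units of the state.
- env.get_state(): the state, without advancing time (a new reading comes with each control period).
- env.get_image(name): name is "scene" or "side" or "wrist"; returns the picture (384x512x3 uint8, blue, green, red); there is no depth.
- env.calibration(name): a dict with "camera_matrix" (3x3 intrinsics, pixels), "world_to_cam" (4x4, takes a point from world to camera coordinates); the wrist camera has in their place "T_tool_cam" (4x4, takes a point from camera to tool coordinates, whose origin is the TCP and whose axes are the flange's). Camera axes: x right, y down, z forward; pixel columns grow to the right and rows downward; lengths in m; the calibration is good to about 2 mm. A picture is of the moment at which its call begins: read the wrist's pose just before it. calibration takes no time and is no camera call.
- env.finish_job(): hands the job in; it is judged then, once.
The state is a dict: "clock": time; "joint_positions": joint angles; "joint_vel": joint speeds; "tau": joint torques, N m; "eef_pos": TCP position; "ee_rot": TCP orientation; "ft_force": force on the tool from outside, world axes, zero at the start; "torque": the same for the moment, N m; "width": finger opening in m; "gripper_force": force on a finger pad.
Only numpy, scipy, OpenCV 4.12 (cv2) and the standard library are available. Lean on these libraries where they do the work, as an engineer would, in place of code of your own. Each camera call takes 0.05 s, during which the arm holds its last target. There are 200 camera calls.

## Task

Turn the blue sample carousel one hole clockwise (as seen from above) to bring the next tube to the reader: with the fingertips press the red spring plunger cap down to unlock the table, swing the table round to the next hole with the cap, and let the plunger come fully up again so that it locks in that hole and no other. Press and push only; do not overrun the next hole, do not lift or tip the beaker that rides on the table, and leave the bottles and other things around undisturbed.

Things in the scene. Friction and masses are not known exactly. Their poses are not given: they have to be found in the camera images.
- carousel: Fixed grey base of the bench carousel. Origin on the table's turning axis at bench height (z = 0); z up, -x = its front. Blue turntable: radius 86 mm, top at z = 55 mm, with fixed tubes up to z = 96 mm at radius 66 mm. Aluminium index sector at the front (radius 100 to 147 mm): four brass-rimmed holes at radius 130 mm, 0.419 rad apart, joined by a narrow slot. White reader 100 mm high at the back.
- cap (a point): Centre of the floor of the dished red plunger cap, where to press; 130 mm from the axis on the table's arm, z = 90 mm when up; moves with table and plunger. Cap 51 mm wide outside; dish 8 mm deep, 38 mm wide at the floor, 44 mm at the rim, so closed fingertips go in, and its wall or their friction takes the table along.
- plunger (a joint): Plunger travel in m: 0 = up, 0.014 = down on a hard stop; spring 3 N at first, 8 N fully down. Up, a tapered 16 mm collar under the cap sits in a hole of the sector and locks the table; from 0.010 down the table is free. Released between holes it stays about 10 mm down, under the plate; within about 4 mm of a hole it snaps up and centres itself.
- turntable (a joint): Table angle in rad, growing clockwise seen from above (the front of the table moves toward +y of the carousel). 0 = the present hole, 0.419 = the next hole clockwise, 0.838 the one after; about 0.01 rad of play in a hole. Unlocked, it turns with light friction (0.04 N m).
- next_hole (a point): Centre of the next hole clockwise, on top of the index sector (z = 52 mm), 130 mm from the axis, fixed to the base. The cap must end straight above it. A red arrow on the sector points the same way.
- beaker: Clear beaker 64 mm wide, 76 mm high, loose, standing on the middle of the turntable (its underside at z = 55 mm, where its origin is). It turns with the table; must stay standing there.
- bottle_blue: Bystander: clear bottle with blue cap, 56 mm wide, 105 mm high, origin at its underside.
- bottle_white: Bystander: white bottle, 64 mm wide, 120 mm high, origin at its underside.
- bottle_amber: Bystander: amber bottle with black cap, 46 mm wide, 88 mm high, origin at its underside.
- timer: Bystander: white bench timer lying flat, 75 x 75 x 17 mm, origin at its underside.
Mind the look-alikes: they are no part of the job. What is shaped like the beaker but turquoise is not meant.

How it is judged:
On the way, in this order (a step that is already met when the one before it is completed fails the run):
1. the fingers press the plunger down out of its first hole (value of joint plunger above 0.009 m and contact force between the fingers and plunger above 1 N and value of joint turntable below 0.12 rad), for 0.02 s.
2. the plunger is up and locked in the next hole clockwise (value of joint plunger below 0.003 m and value of joint turntable between 0.379 and 0.459 rad), for 0.2 s.
At the end, for the whole second after the job is handed in: The plunger is up (within 3 mm of its top position) in the next hole clockwise (table angle 0.419 rad, within 0.04), the table is still, and the beaker stands upright on the middle of the table (within 15 mm of the axis) (all of step 2 and velocity of joint turntable between -0.05 and 0.05 rad/s and angle between beaker's own z axis and vertical below 0.15 rad and horizontal distance between beaker and carousel below 0.015 m and height (world z) of beaker between 0.05 and 0.062 m); the robot touches nothing.
It fails at once if the table overran the next hole by more than a quarter of the pitch (value of joint turntable above 0.53 rad).
It fails at once if the table was turned the wrong way (value of joint turntable below -0.12 rad).
It fails at once if the beaker was lifted (height (world z) of beaker above 0.07 m).
It fails at once if the beaker was tipped (angle between beaker's own z axis and vertical above 0.35 rad).
It fails at once if a bystander was moved (distance of any of bottle_blue, bottle_white, bottle_amber, timer from where it was at the start of the episode above 0.02 m).
It also fails if it takes over 35 s, if anything falls off the work surface, if the arm or the gripper's body presses on something with over 40 N, if the wrist force passes 120 N, or if a joint passes its speed limit or range.

## Working session

There is one attempt and no reset: what is moved stays moved. The work goes in short steps, Python scripts to look and compute and a tool call to move; the robot and the scene stay as the last step left them, time stands still between calls to the robot, and variables do not carry over. Pictures are saved under pics/ and viewed, at most 10 in all, crops included, and the job is handed in when it is done.

Besides the shell and the picture viewer there is one more tool, called after "Request:" by a JSON object that holds its "api" and its "payload". move_arm: Moves the arm, as the interface text tells. Its arguments: {"type":"object","properties":{"deltas":{"type":"array"}},"required":["deltas"]}

```bash
mkdir -p pics; python3 - <<'E'
from workcell import env
import cv2,json
s=env.get_state();print(s['clock'],s['eef_pos'],s['ee_rot'],s['width'],env.tip_extent)
for n in ['scene','side']:
    cv2.imwrite(f'pics/{n}0.png',env.get_image(n)); c=env.calibration(n);print(n,c)
print(env.calibration('wrist'))
E
```

```text
0.0 [0.14636192 0.55540638 0.23835784] [-2.46267257e-04  1.28553004e-01  9.91702122e-01 -9.83049545e-04] 0.08540341440879164 0.008
scene {'camera_matrix': array([[364.46466935,   0.        , 256.87378481],
       [  0.        , 364.46466935, 185.84583711],
       [  0.        ,   0.        ,   1.        ]]), 'world_to_cam': array([[ 7.68706381e-01, -6.39601527e-01, -6.21246377e-04,
        -5.14250211e-01],
       [-4.62406218e-01, -5.55072256e-01, -6.91429881e-01,
         2.06269119e-01],
       [ 4.41894771e-01,  5.31793830e-01, -7.22443309e-01,
         1.26582091e+00],
       [ 0.00000000e+00,  0.00000000e+00,  0.00000000e+00,
         1.00000000e+00]])}
side {'camera_matrix': array([[494.22828137,   0.        , 253.7055196 ],
       [  0.        , 494.22828137, 197.26678015],
       [  0.        ,   0.        ,   1.        ]]), 'world_to_cam': array([[ 0.98458317, -0.17460453,  0.01045173, -0.53666551],
       [-0.06777122, -0.4358782 , -0.89745042,  0.04243516],
       [ 0.16125459,  0.88290625, -0.44099151,  1.64665511],
       [ 0.        ,  0.        ,  0.        ,  1.        ]])}
{'camera_matrix': array([[304.60896836,   0.        , 252.56773621],
       [  0.        , 304.60896836, 190.20838952],
       [  0.        ,   0.        ,   1.        ]]), 'T_tool_cam': array([[ 7.11325289e-04, -9.52211812e-01, -3.05437652e-01,
         7.80148604e-02],
       [ 9.99999743e-01,  6.51700403e-04,  2.97174511e-04,
         1.00656697e-03],
       [-8.39192380e-05, -3.05437785e-01,  9.52212031e-01,
        -1.35016407e-01],
       [ 0.00000000e+00,  0.00000000e+00,  0.00000000e+00,
         1.00000000e+00]])}
```

View pics/scene0.png

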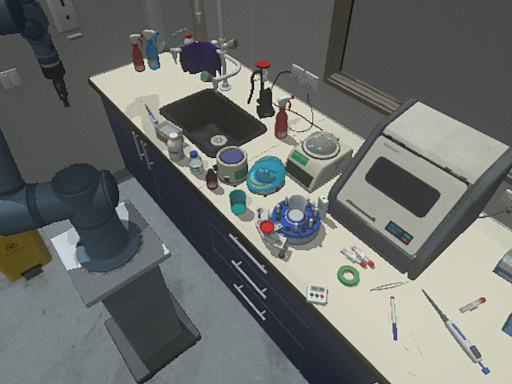

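View pics/side0.png

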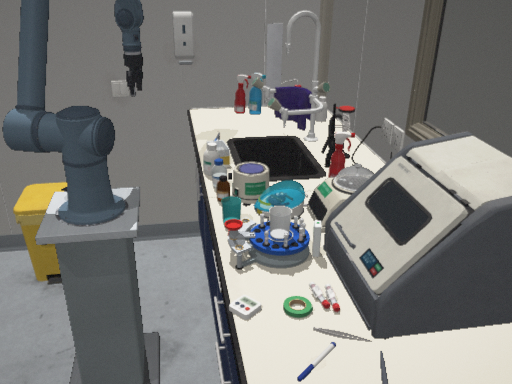

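Scene picture: the carousel is at (296,218) with the red cap at (267,227). In the side picture the cap is at (234,226). Red things that could be mistaken for the cap: red-capped tubes (360,258) and (473,303), red sprays (282,120) and (138,52), and the red-topped stand (263,65). The turquoise beaker (238,202) is a decoy. I'm choosing the dished red cap on the carousel arm, and will check it in a crop.

```bash
cat > h.py <<'E'
import numpy as np,cv2
from workcell import env
def P(n):
    c=env.calibration(n); return c['camera_matrix'],c['world_to_cam']
def onplane(n,uv,z):
    K,T=P(n); R=T[:3,:3]; o=-R.T@T[:3,3]; d=R.T@np.linalg.inv(K)@np.array([*uv,1.]); return o+d*(z-o[2])/d[2]
def red(im,box):
    x0,y0,x1,y1=box; h=cv2.cvtColor(im,cv2.COLOR_BGR2HSV)[y0:y1,x0:x1]
    m=(((h[...,0]<8)|(h[...,0]>172))&(h[...,1]>150)&(h[...,2]>70)); y,x=np.nonzero(m)
    return m.sum(),x.min()+x0,x.max()+x0,y.min()+y0,y.max()+y0,x.mean()+x0,y.mean()+y0
E
python3 - <<'E'
from h import *
a=cv2.imread('pics/scene0.png');b=cv2.imread('pics/side0.png')
r=red(a,(252,212,282,240));q=red(b,(220,214,248,240));print(r,q)
for z in(.09,.098): print(z,onplane('scene',r[5:],z),onplane('side',q[5:],z))
print('axis',onplane('scene',(296,216),.08),onplane('side',(279,238),.065))
A=cv2.resize(a[180:270,220:340],None,fx=4,fy=4,interpolation=2);B=cv2.resize(b[190:280,205:325],None,fx=3.3,fy=4,interpolation=2)
cv2.imwrite('pics/c.png',np.vstack([A[:300],cv2.resize(B,(480,300))]))
E
```

```text
(np.int64(134), np.int64(257), np.int64(273), np.int64(220), np.int64(232), np.float64(266.55223880597015), np.float64(226.00746268656715)) (np.int64(146), np.int64(225), np.int64(241), np.int64(219), np.int64(229), np.float64(233.03424657534248), np.float64(224.14383561643837))
0.09 [ 0.42928105 -0.33843069  0.09      ] [ 0.427144   -0.32738487  0.09      ]
0.098 [ 0.42516056 -0.34297479  0.098     ] [ 0.42524468 -0.34152515  0.098     ]
axis [ 0.54036233 -0.36492301  0.08      ] [ 0.54807678 -0.38077273  0.065     ]
```

View pics/c.png

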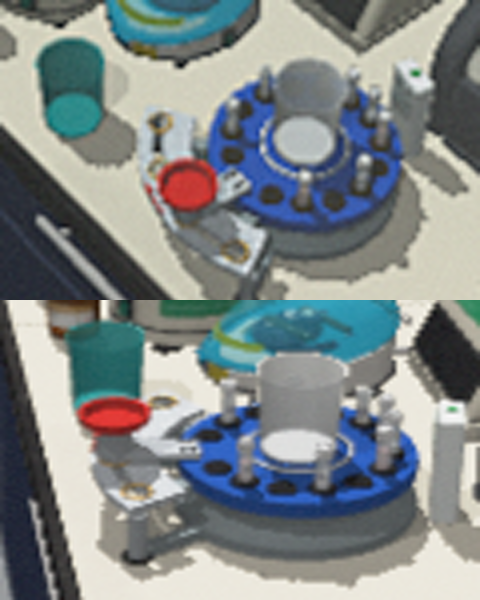

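The crop shows the red dished cap on the arm beside the blue table, with the clear beaker in the middle and the turquoise one separate at the left. The cap is at about (0.426, -0.341). The next hole lies toward the turquoise beaker (+y), at about (0.45, -0.29). Moving over now with the fingers closing.

Request:
{"api": "move_arm", "payload": {"deltas": [[0, -0.028, -0.029, 0, 0], [0, -0.056, -0.058, 0, 0], [0, -0.084, -0.087, 0, 0], [0, -0.112, -0.116, 0, 0], [0, -0.14, -0.145, 0, 0]]}}

```text
clock: 0.52
eef_pos: [0.2451, 0.3782, 0.2388]
ee_rot: [-0.0, 0.128, 0.992, -0.0]
ft_force: [1.2, 0.2, 0.1]
width: 0.0255
gripper_force: 0.0
```

Request:
{"api": "move_arm", "payload": {"deltas": [[0, -0.028, -0.029, 0, 0], [0, -0.056, -0.058, 0, 0], [0, -0.084, -0.087, 0, 0], [0, -0.112, -0.116, 0, 0], [0, -0.14, -0.145, 0, 0]]}}

```text
clock: 0.93
eef_pos: [0.3435, 0.2024, 0.2391]
ee_rot: [-0.0, 0.128, 0.992, 0.0]
ft_force: [0.5, 0.3, 0.1]
width: -0.0002
gripper_force: 0.0
```

Request:
{"api": "move_arm", "payload": {"deltas": [[0, -0.0156, -0.036, 0, 0], [0, -0.0312, -0.072, 0, 0], [0, -0.0468, -0.108, 0, 0], [0, -0.0624, -0.144, 0, 0], [0, -0.078, -0.18, 0, 0]]}}

```text
clock: 1.35
eef_pos: [0.3724, 0.0085, 0.2391]
ee_rot: [-0.0, 0.129, 0.992, 0.0]
ft_force: [0.7, -0.6, 0.6]
width: 0.0
gripper_force: 0.0
```

Request:
{"api": "move_arm", "payload": {"deltas": [[0, -0.0156, -0.036, 0, 0], [0, -0.0312, -0.072, 0, 0], [0, -0.0468, -0.108, 0, 0], [0, -0.0624, -0.144, 0, 0], [0, -0.078, -0.18, 0, 0]]}}

```text
clock: 1.77
eef_pos: [0.402, -0.1856, 0.239]
ee_rot: [-0.0, 0.129, 0.992, 0.0]
ft_force: [0.6, 0.6, 0.2]
width: -0.0001
gripper_force: 0.0
```

Request:
{"api": "move_arm", "payload": {"deltas": [[0, -0.0156, -0.036, 0, 0], [0, -0.0312, -0.072, 0.01, 0], [0, -0.0468, -0.108, 0.02, 0], [0, -0.062, -0.143, 0.03, 0], [0, -0.062, -0.143, 0.03, 0]]}}

```text
clock: 2.18
eef_pos: [0.4257, -0.3434, 0.2059]
ee_rot: [-0.001, 0.131, 0.991, -0.0]
ft_force: [0.2, 0.6, -0.2]
width: -0.0001
gripper_force: 0.0
```

```bash
python3 - <<'E'
from h import *
s=env.get_state();print(s['eef_pos'],s['ee_rot']);cv2.imwrite('pics/w1.png',env.get_image('wrist'))
E
```

```text
[ 0.42565694 -0.34341033  0.20591062] [-9.99595011e-04  1.31205930e-01  9.91354528e-01 -4.52362163e-04]
```

View pics/w1.png

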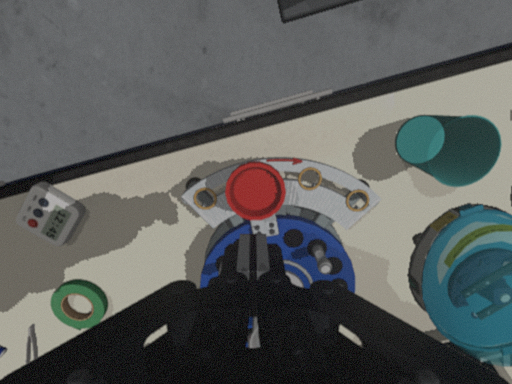

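The wrist picture shows the cap at (256,190) and the next hole at (310,178), with the red arrow pointing to it. The outer holes are at (205,198) and (358,200).

```bash
cat >> h.py <<'E'
from scipy.spatial.transform import Rotation as Ro
def wrist(uv,z,p,q):
    c=env.calibration('wrist');T=c['T_tool_cam'];R=Ro.from_quat(np.r_[q[1:],q[0]]).as_matrix()
    o=p+R@T[:3,3]; d=R@T[:3,:3]@np.linalg.inv(c['camera_matrix'])@np.array([*uv,1.]); return o+d*(z-o[2])/d[2]
E
python3 - <<'E'
from h import *
from scipy.optimize import least_squares
p=np.array([ 0.42565694,-0.34341033,0.20591062]);q=np.array([-9.99595011e-04,1.31205930e-01,9.91354528e-01,-4.52362163e-04])
im=cv2.imread('pics/w1.png')
r=red(im,(215,150,290,225));print(r)
c=((r[1]+r[2])/2,(r[3]+r[4])/2);C=wrist(c,.098,p,q);print('cap',c,C)
N=wrist((310,178),.052,p,q);A=wrist((205,198),.052,p,q);B=wrist((358,200.),.052,p,q)
print('holes',A,N,B)
def rot(t): return np.array([[np.cos(t),np.sin(t)],[-np.sin(t),np.cos(t)]])
pts=[A,C,N,B]
f=lambda x: np.concatenate([x[:2]+rot(.419*k+x[2])@[-.13,0]-P[:2] for k,P in zip((-1,0,1,2),pts)])
s=least_squares(f,[.545,-.37,0]);print('axis,th',s.x,'res mm',s.fun*1e3)
for t in np.linspace(0,.419,6): print(t,s.x[:2]+rot(t+s.x[2])@[-.13,0])
X=Ro.from_quat(np.r_[q[1:],q[0]]).as_matrix();print(X)
E
```

```text
(np.int64(2511), np.int64(226), np.int64(284), np.int64(163), np.int64(219), np.float64(254.0015929908403), np.float64(190.71087216248506))
cap (np.float64(255.0), np.float64(191.0)) [ 0.4268176  -0.34061779  0.098     ]
holes [ 0.4353149  -0.39453288  0.052     ] [ 0.44222793 -0.28844771  0.052     ] [ 0.47722817 -0.24650528  0.052     ]
axis,th [ 0.55713136 -0.34927705  0.06736825] res mm [-0.22909053  0.47990798  0.60865187  0.09198078 -0.02127579 -0.06495266
 -0.35828555 -0.50693609]
0.0 [ 0.42742625 -0.3405258 ]
0.0838 [ 0.4286139  -0.32969994]
0.1676 [ 0.43070353 -0.31901148]
0.2514 [ 0.43368048 -0.30853543]
0.3352 [ 0.43752384 -0.29834532]
0.419 [ 0.44220665 -0.28851267]
[[-9.65568009e-01  2.60142281e-01 -2.10061128e-03]
 [ 2.60144090e-01  9.65569599e-01 -6.34596971e-04]
 [ 1.86320088e-03 -1.15920814e-03 -9.99997592e-01]]
```

Four points fit to within 0.6 mm: the cap is at (0.4273, -0.3405) and the target at (0.4422, -0.2885). Descending into the dish.

Request:
{"api": "move_arm", "payload": {"deltas": [[0, -0.001, 0.003, 0.03, 0], [0, -0.001, 0.003, 0.06, 0], [0, -0.001, 0.003, 0.085, 0], [0, -0.001, 0.003, 0.1, 0], [0, -0.001, 0.003, 0.1, 0]]}}

```text
clock: 2.65
eef_pos: [0.4252, -0.3314, 0.1058]
ee_rot: [-0.003, 0.128, 0.992, 0.003]
ft_force: [-0.2, 0.6, 0.3]
width: 0.0
gripper_force: 0.0
```

Request:
{"api": "move_arm", "payload": {"deltas": [[0, 0, 0, 0.004, 0], [0, 0, 0, 0.008, 0], [0, 0, 0, 0.012, 0], [0, 0, 0, 0.015, 0], [0, 0, 0, 0.015, 0]]}}

```text
clock: 3.07
eef_pos: [0.4286, -0.3356, 0.0951]
ee_rot: [0.001, 0.128, 0.992, -0.0]
ft_force: [0.4, -0.4, 3.8]
width: -0.0001
gripper_force: 1.7
```

Measured y is 5 mm ahead of the cap centre because of a command offset. I'll correct that while pressing down.

Request:
{"api": "move_arm", "payload": {"deltas": [[0, 0, -0.002, 0.002, 0], [0, 0, -0.004, 0.004, 0], [0, 0, -0.004, 0.007, 0], [0, 0, -0.004, 0.009, 0], [0, 0, -0.004, 0.009, 0]]}}

```text
clock: 3.48
eef_pos: [0.4277, -0.3401, 0.086]
ee_rot: [0.001, 0.129, 0.992, -0.001]
ft_force: [2.6, -0.5, 6.5]
width: -0.0
gripper_force: 3.3
```

Request:
{"api": "move_arm", "payload": {"deltas": [[0, 0, 0, 0.0015, 0], [0, 0, 0, 0.0015, 0], [0, 0.001, 0.005, 0.0015, 0], [0, 0.0018, 0.0103, 0.0015, 0], [0, 0.0022, 0.0155, 0.0015, 0]]}}

```text
clock: 3.9
eef_pos: [0.4295, -0.325, 0.0849]
ee_rot: [0.001, 0.129, 0.992, -0.001]
ft_force: [1.2, -0.8, 6.3]
width: -0.0
gripper_force: 3.5
```

```bash
python3 - <<'E'
from h import *
s=env.get_state();p=s['eef_pos'];q=s['ee_rot'];print(p,s['ft_force'])
im=env.get_image('wrist');cv2.imwrite('pics/w2.png',im);cv2.imwrite('pics/w2c.png',cv2.resize(im[60:310,120:420],None,fx=2,fy=2))
E
```

```text
[ 0.4294925  -0.32495274  0.08493637] [ 1.23495281 -0.8013456   6.30551865]
```

View pics/w2c.png

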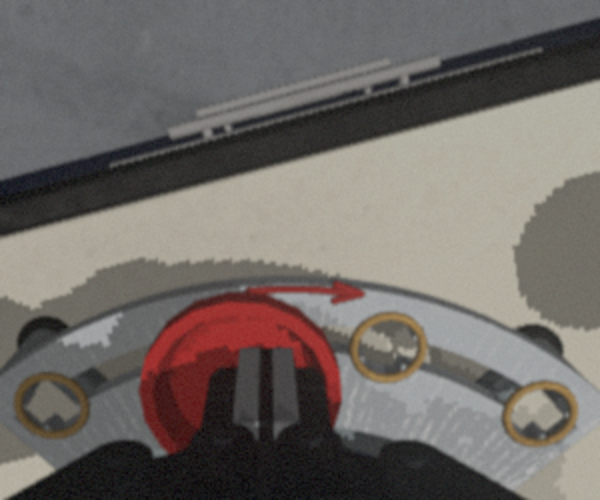

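The crop shows the cap spanning x 143–340 (centre about 241, 396), with the fingers slightly ahead at x≈265. The next hole is at (388,347).

```bash
python3 - <<'E'
from h import *
p=np.array([.4295,-.325,.0849]);q=np.array([.001,.129,.992,-.001])
ax=np.array([.55713,-.34928])
for z in(.085,.098):
  W=wrist((240.5,258),z,p,q);v=ax-W[:2];print(z,W,np.hypot(*v),.0-(np.arctan2(v[1],v[0])+.0674))
N=wrist((120+388/2,60+347/2),.052,p,q);print(N)
E
```

```text
0.085 [ 0.42913136 -0.33004384  0.085     ] 0.129436013106194 0.08176780224685991
0.098 [ 0.42189265 -0.32750903  0.098     ] 0.13697852347448328 0.09221395245785514
[ 0.44261932 -0.28888112  0.052     ]
```

The plunger is down, and the table is at 0.082 rad with the fingers leading 5 mm against the dish wall. Sweeping on to about 0.38 rad.

Request:
{"api": "move_arm", "payload": {"deltas": [[0, 0.0003, 0.005, 0, 0], [0, 0.0004, 0.01, 0, 0], [0, 0.0004, 0.0154, 0, 0], [0, 0, 0.02, 0, 0], [0, -0.0005, 0.0245, 0, 0]]}}

```text
clock: 4.37
eef_pos: [0.4362, -0.3012, 0.0849]
ee_rot: [0.001, 0.129, 0.992, -0.001]
ft_force: [1.4, -1.2, 6.1]
width: -0.0001
gripper_force: 3.5
```

Request:
{"api": "move_arm", "payload": {"deltas": [[0, -0.0005, 0.004, 0, 0], [0, -0.0012, 0.0075, 0, 0], [0, -0.002, 0.011, 0, 0], [0, -0.0026, 0.0135, 0, 0], [0, -0.0026, 0.0135, 0, 0]]}}

```text
clock: 4.78
eef_pos: [0.4421, -0.2883, 0.0848]
ee_rot: [0.001, 0.129, 0.992, -0.001]
ft_force: [0.1, -0.5, 6.8]
width: -0.0
gripper_force: 3.5
```

```bash
python3 - <<'E'
from h import *
s=env.get_state();p=s['eef_pos'];q=s['ee_rot'];print(repr(p),repr(q),s['ft_force'])
im=env.get_image('wrist');cv2.imwrite('pics/w3.png',im);cv2.imwrite('pics/w3c.png',cv2.resize(im[60:310,120:420],None,fx=2,fy=2))
E
```

```text
array([ 0.44211755, -0.28827277,  0.08475015]) array([ 9.99077337e-04,  1.28518342e-01,  9.91706249e-01, -8.68338957e-04]) [ 0.12355967 -0.50446068  6.83425102]
```

View pics/w3c.png

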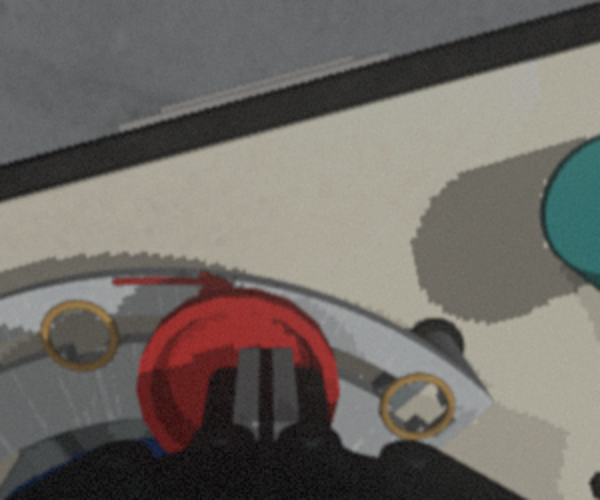

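Cap centre in the crop is about (237.5, 390). The first hole is visible at (80,335) and the third at (418,405), so the cap is almost over the next hole.

```bash
python3 - <<'E'
from h import *
p=np.array([.44212,-.28827,.08475]);q=np.array([.001,.1285,.9917,-.00087])
ax=np.array([.55713,-.34928])
W=wrist((120+237.5/2,60+390/2),.085,p,q);v=ax-W[:2];t=-(np.arctan2(v[1],v[0])+.0674);print(W,np.hypot(*v),t,'short mm',(.419-t)*130)
E
```

```text
[ 0.43981723 -0.29367871  0.085     ] 0.1298221428345404 0.3751975708620743 short mm 5.694315787930341
```

Request:
{"api": "move_arm", "payload": {"deltas": [[0, -0.0005, 0.0025, 0, 0], [0, -0.001, 0.005, 0, 0], [0, -0.001, 0.005, 0, 0], [0, -0.001, 0.005, -0.003, 0], [0, -0.001, 0.005, -0.006, 0]]}}

```text
clock: 5.25
eef_pos: [0.4444, -0.284, 0.0907]
ee_rot: [0.001, 0.129, 0.992, -0.001]
ft_force: [-0.1, -0.7, 5.0]
width: 0.0001
gripper_force: 2.5
```

Request:
{"api": "move_arm", "payload": {"deltas": [[0, 0, 0, -0.002, 0], [0, 0, 0, -0.004, 0], [0, 0, 0, -0.006, 0], [0, 0, 0, -0.006, 0], [0, 0, 0, -0.006, 0]]}}

```text
clock: 5.67
eef_pos: [0.4436, -0.2832, 0.0959]
ee_rot: [0.0, 0.129, 0.992, -0.0]
ft_force: [1.8, -0.8, 3.6]
width: 0.0003
gripper_force: 1.6
```

The force follows the spring all the way up (3.6 N at about 2 mm down), so the collar has entered the hole. Lifting away.

Request:
{"api": "move_arm", "payload": {"deltas": [[0, 0, 0, -0.004, 0], [0, 0, 0, -0.01, 0], [0, 0, 0, -0.03, 0], [0, 0, 0, -0.06, 0], [0, 0, 0, -0.09, 0]]}}

```text
clock: 6.08
eef_pos: [0.4414, -0.2811, 0.1852]
ee_rot: [-0.003, 0.129, 0.992, 0.002]
ft_force: [-0.5, 0.0, 0.1]
width: 0.0001
gripper_force: 0.0
```

Request:
{"api": "move_arm", "payload": {"deltas": [[0, 0, 0, -0.02, 0], [0, 0, 0, -0.02, 0], [0, 0, 0, -0.02, 0], [0, 0, 0, -0.02, 0], [0, 0, 0, -0.02, 0]]}}

```text
clock: 6.5
eef_pos: [0.4423, -0.2819, 0.2041]
ee_rot: [-0.002, 0.129, 0.992, 0.001]
ft_force: [-0.5, 0.1, 0.2]
width: -0.0001
gripper_force: 0.0
```

```bash
python3 - <<'E'
from h import *
s=env.get_state();p=s['eef_pos'];q=s['ee_rot'];print(p,s['ft_force'])
im=env.get_image('wrist');cv2.imwrite('pics/w4.png',im)
r=red(im,(200,140,300,235));print(r)
ax=np.array([.55713,-.34928])
for z in (.098,.088):
  W=wrist(((r[1]+r[2])/2,(r[3]+r[4])/2),z,p,q);v=ax-W[:2];print(z,W,np.hypot(*v),-(np.arctan2(v[1],v[0])+.0674))
b=env.get_image('side');cv2.imwrite('pics/f.png',np.hstack([im[100:384,100:400],cv2.resize(b[190:285,205:325],(360,284))]))
E
```

```text
[ 0.4422533  -0.28189876  0.20407153] [-0.53363787  0.13089928  0.19091416]
(np.int64(2584), np.int64(213), np.int64(272), np.int64(159), np.int64(221), np.float64(241.29605263157896), np.float64(192.01741486068113))
0.098 [ 0.43924909 -0.28845523  0.098     ] 0.13264826049706444 0.4089536118603947
0.088 [ 0.44222307 -0.28957733  0.088     ] 0.12949135693639707 0.41178401528246883
```

View pics/f.png

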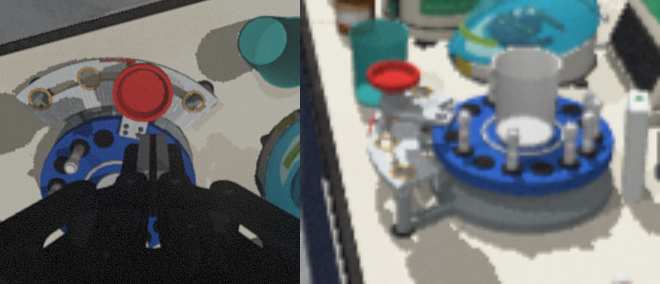

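The picture shows two free holes to the left of the cap and one to the right. The cap is at about 0.41 rad at full height (same apparent size as at the start), and the beaker stands in the middle. Handing in.

```bash
python3 -c "
from workcell import env
print(env.finish_job())"
```

```text
the job is handed in; nothing more can be done
None
```

I turned the carousel one hole clockwise and the plunger came back up in that hole (table measured at about 0.41 rad against 0.419), with the beaker still upright; the job was handed in at about 6.6 s, and no verdict was returned.

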